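Move the turned finials to the new rack in reverse order

TASK

The new rack will be turned round before the finials go back on their cabinet, so move the three turned wooden finials from the old dark brown rack to the empty pale rack in the reverse order: the one that stands leftmost goes into the rightmost pocket, the middle one into the middle pocket, and the rightmost one into the leftmost pocket. Never let a finial fall over; leave each standing upright on the floor of its own pocket.

Things in the scene. Friction and masses are not known exactly. Their poses are not given: they have to be found in the camera images.
- ball_centre (a point): Ball finial: pale turned wood, stands upright on a round foot 44 mm in diameter and 8 mm high; 72 mm tall, fat round body with a plain band 44 mm in diameter from 30 to 42 mm above the underside, small button on top. The point is on its axis half-way up (36 mm above the underside, within the band); z up along its axis. 60 to 120 g.
- urn_centre (a point): Urn finial: pale turned wood, stands upright on a round foot 44 mm in diameter and 8 mm high; 90 mm tall, straight body 36 mm in diameter from 30 to 60 mm above the underside, then a 40 mm collar and a flat-ended 20 mm stub. The point is on its axis half-way up (45 mm above the underside, on the straight body); z up along its axis. 70 to 130 g.
- spire_centre (a point): Spire finial: pale turned wood, stands upright on a round foot 44 mm in diameter and 8 mm high; 110 mm tall, slim straight body 28 mm in diameter from 30 to 78 mm above the underside, then a pointed tip. The point is on its axis half-way up (55 mm above the underside, on the straight body); z up along its axis. 60 to 120 g.
- stand_ball_floor (a point): Square pocket of the old rack (dark brown wood, dark steel ends) where the ball finial stands at the start: fixed block 78 x 78 x 16 mm, 9 mm wide rim 8 mm above its floor (60 x 60 mm inside). Point: centre of the floor, 20 mm above the table; y along the row to the robot's left (row turned up to 0.4 rad). Three in a row, 85 mm apart; which finial is where varies.
- stand_urn_floor (a point): Square pocket of the old rack (dark brown wood, dark steel ends) where the urn finial stands at the start: fixed block 78 x 78 x 16 mm, 9 mm wide rim 8 mm above its floor (60 x 60 mm inside). Point: centre of the floor, 20 mm above the table; y along the row to the robot's left (row turned up to 0.4 rad). Three in a row, 85 mm apart; which finial is where varies.
- stand_spire_floor (a point): Square pocket of the old rack (dark brown wood, dark steel ends) where the spire finial stands at the start: fixed block 78 x 78 x 16 mm, 9 mm wide rim 8 mm above its floor (60 x 60 mm inside). Point: centre of the floor, 20 mm above the table; y along the row to the robot's left (row turned up to 0.4 rad). Three in a row, 85 mm apart; which finial is where varies.
- cell_left_floor (a point): The left one (seen from the robot) of three alike empty pockets of the new rack (pale plywood, cork floors, aluminium ends), which stands beside the old one on either side: fixed block 78 x 78 x 16 mm, 9 mm wide rim 8 mm above its floor (60 x 60 mm inside). Point: centre of the floor, 20 mm above the table; y along the row to the robot's left (row turned up to 0.4 rad). 85 mm apart.
- cell_middle_floor (a point): The middle one (seen from the robot) of three alike empty pockets of the new rack (pale plywood, cork floors, aluminium ends), which stands beside the old one on either side: fixed block 78 x 78 x 16 mm, 9 mm wide rim 8 mm above its floor (60 x 60 mm inside). Point: centre of the floor, 20 mm above the table; y along the row to the robot's left (row turned up to 0.4 rad). 85 mm apart.
- cell_right_floor (a point): The right one (seen from the robot) of three alike empty pockets of the new rack (pale plywood, cork floors, aluminium ends), which stands beside the old one on either side: fixed block 78 x 78 x 16 mm, 9 mm wide rim 8 mm above its floor (60 x 60 mm inside). Point: centre of the floor, 20 mm above the table; y along the row to the robot's left (row turned up to 0.4 rad). 85 mm apart.
There are look-alikes about, which are no part of the job. Leave any green or yellow look-alike of the part that bears urn_centre alone.

How it is judged:
By the outcome, as a careful person would: the job done as asked, in the order asked, and still so for the second after the job is handed in, with the robot touching nothing.
It also fails if it takes over 96 s, if anything falls off the work surface, if the arm or the gripper's body presses on something with over 40 N, if the wrist force passes 120 N, or if a joint passes its speed limit or range.

ROBOT

A 6-joint arm with a two-finger parallel gripper is mounted at the origin on the work surface. World frame = base frame: x ahead of the robot, y to its left, z up, the work surface at z = 0. Lengths are in m, angles in rad, forces in N, time in s.
With the tool pointing down it reaches from about 0.275 to 0.75 m from the base axis. Payload 10.2 kg.
Tool frame: the origin (TCP) lies where the fingers leave the gripper's body, on its centre line; the fingertips stand 73 mm ahead of it and the grasp point (between the pads) lies 54 mm ahead of it (manip.grip_point_offset is the distance from the TCP to the grasp point, in m); z points along the fingers, y is the line along which they close (so a half turn about z gives the same grasp; the last joint's range is limited). The gripper opens to 85 mm and grips with 20 to 120 N. Pads are 22 mm wide; open, the fingers measure 114 mm over their backs; the gripper's body (76 mm by 85 mm) begins 54 mm behind the grasp point. The pads swing forward as they close: fully open they stand 13 mm farther back than shut.
Start: joints at [1.063, 0.313, 1.498, -0, 1.331, -0.223], TCP at [0.148, 0.504, 0.304] pointing down, gripper open.
Joint ranges: [-2.94, 2.94], [-0.97, 2.17], [0.19, 2.56], [-1.23, 4.37], [0.02, 3.11], [-2.88, 2.88]. Speed limits (rad/s): [2.39, 2.39, 3.01, 3.14, 3.14, 3.14].

INTERFACE

Orientations are given as a unit quaternion [x, y, z, w].
In Python, from workcell import manip, imaging, workorder gives the robot as it stands.
- The arm moves only by the shell command python3 -m handwheel 'ROWS' [FORCE]. ROWS is text: rows parted by semicolons, each of 5 numbers parted by spaces: the shift along the tool's x, y, z in cm, then the turn about the tool's z in degrees, then the finger opening in cm, from 0 to 8.54. In form: dx dy dz turn grip; .... A call has exactly 5 rows; each row is the pose to reach, as a shift and turn from the pose commanded when the call began, along the tool's axes at that moment; what a row does not reach only later rows make up. A row lasts 1/8 s, in which the tool goes at most 62.5 mm and 10.7 degrees, less where a joint would pass 70% of its speed; a pose out of reach is approached as far as the arm can. A call with a gripper value outside its range is refused whole. The fingers move at their own pace and stop on an object; FORCE is the grip in N (left out, the last holds). Time passes only in rows, so rows that repeat a pose let the fingers close, or fill a call up. It gives the time, the measured TCP pose, the force, the opening and the grip force at its end, in the units of the state.
- manip.state(): the state, without advancing time (a new reading comes with each control period).
- imaging.grab_frame(name): name is "scene" or "top"; returns (picture, depth): 384x512x3 uint8, red, green, blue; 384x512 float32, m along the optical axis (not along the pixel's ray), 0 where there is no reading.
- imaging.camera_info(name): a dict with "vertical_fov" (degrees; the focal length in pixels is half the picture's height over the tangent of half this angle, whatever the lens; pixels are square), "cx", "cy" (the principal point, pixels), "D" ([k1, k2, p1, p2, k3] as OpenCV has them; the pictures are not rectified), "eye" and "rotation" of the camera in the world. Camera axes: x right, y up, looking along -z (the intrinsics and any distortion apply to the point x, -y, -z); pixel columns grow to the right and rows downward; lengths in m; the calibration is good to about 2 mm. A picture is of the moment at which its call begins. camera_info takes no time and is no camera call.
- workorder.close_job(): hands the job in; it is judged then, once.
The state is a dict: "t": time; "joint_positions": joint angles; "dq": joint speeds; "effort": joint torques, N m; "ee_pos": TCP position; "tool_rot": TCP orientation; "force": force on the tool from outside, world axes, zero at the start; "torque": the same for the moment, N m; "grip_width": opening from 0.0 (shut) to 1.0 (fully open); "grasp_force": force on a finger pad.
Only numpy, scipy, OpenCV 4.12 (cv2) and the standard library are available. Lean on these libraries where they do the work, as an engineer would, in place of code of your own. Each camera call takes 0.05 s, during which the arm holds its last target. There are 200 camera calls.

## Working session

There is one attempt and no reset: what is moved stays moved. The work goes in short steps, Python scripts to look and compute and a shell command to move; the robot and the scene stay as the last step left them, time stands still between calls to the robot, and variables do not carry over. Pictures are saved under pics/ and viewed, at most 14 in all, crops included, and the job is handed in when it is done.

```bash
mkdir -p pics; ls
python3 - <<'E'
from workcell import manip, imaging
import cv2
for n in("scene","top"):
    p,d=imaging.grab_frame(n); cv2.imwrite(f"pics/{n}0.png",p[:,:,::-1]); print(imaging.camera_info(n))
print(manip.state(), manip.grip_point_offset)
E
```

```text
pics
{'vertical_fov': 44.72304500961151, 'cx': 257.7976925012705, 'cy': 184.24613957798095, 'D': array([-0.03346613,  0.        ,  0.        ,  0.        ,  0.        ]), 'eye': array([1.00166679, 0.39670426, 0.79358216]), 'rotation': array([0.15829843, 0.3136037 , 0.83699315, 0.4195674 ])}
{'vertical_fov': 49.268707825038106, 'cx': 255.2044980111586, 'cy': 200.16695957457657, 'D': array([-0.03492715,  0.        ,  0.        ,  0.        ,  0.        ]), 'eye': array([0.44875168, 0.00381309, 1.0434161 ]), 'rotation': array([ 0.01721063, -0.00677598, -0.70322299,  0.71072871])}
{'t': 0.1, 'joint_positions': array([ 1.06257380e+00,  3.13366469e-01,  1.49837067e+00,  2.78894234e-05,
        1.33100821e+00, -2.23401893e-01]), 'dq': array([-2.24176689e-03, -2.70944507e-04, -1.16806674e-03,  9.96860909e-05,
       -1.12927294e-03, -1.05488730e-03]), 'effort': array([ 2.54183877e-03, -4.12901652e+01, -2.60141033e+01, -1.01943131e-04,
        3.08480143e-03, -2.25271782e-05]), 'ee_pos': array([0.14744841, 0.50370897, 0.30340277]), 'tool_rot': array([ 1.41932706e-01,  9.89876141e-01, -5.33367174e-04, -2.18811441e-04]), 'force': array([0.922792  , 0.01033041, 0.37626455]), 'torque': array([ 0.03479008, -0.05293565, -0.01625934]), 'grasp_force': 0.0, 'grip_width': 1.000163620390919} 0.0539
```

View pics/scene0.png

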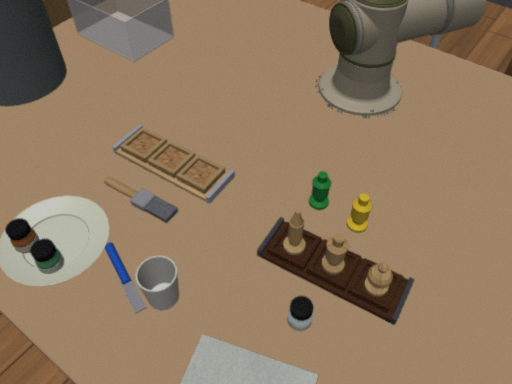

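View pics/top0.png

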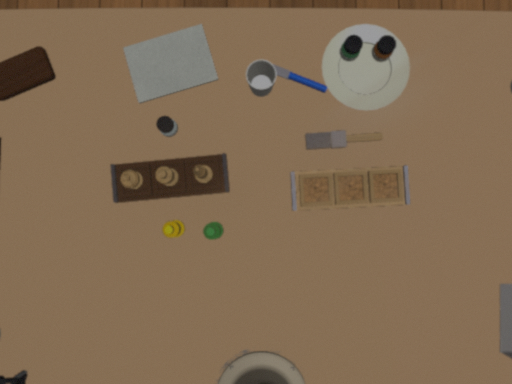

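The overhead picture (top0) shows x up and y to the left. The old dark rack holds the ball at (131,180), leftmost, then the urn at (167,176) and the spire at (203,173). The empty pale rack has pockets at (314,190), (350,188) and (386,186).

Things that could be mistaken for the finials are the yellow urn (173,229), the green urn (213,231), the black-capped jar (167,125) and the dark board (22,72). I'm choosing the three pale ones standing on the brown rack.

```bash
cat > h.py <<'E'
import numpy as np, cv2
from scipy.spatial.transform import Rotation as R
from scipy.optimize import least_squares
from workcell import manip, imaging
def cam(n):
    c=imaging.camera_info(n); f=192/np.tan(np.radians(c["vertical_fov"]/2))
    return np.array([[f,0,c["cx"]],[0,f,c["cy"]],[0,0,1]]),c["D"],np.array(c["eye"]),R.from_quat(c["rotation"]).as_matrix()
def rays(n,uv):
    K,D,e,M=cam(n); p=cv2.undistortPoints(np.asarray(uv,float).reshape(-1,1,2),K,D)[:,0]
    return e,np.c_[p[:,0],-p[:,1],-np.ones(len(p))]@M.T   # unit optical depth
def plane(n,uv,z):
    e,r=rays(n,uv); return e+r*((z-e[2])/r[:,2])[:,None]
def cloud(n,d):
    v,u=np.mgrid[:384,:512]; e,r=rays(n,np.c_[u.ravel(),v.ravel()])
    P=e+r*d.reshape(-1,1); P[d.ravel()==0]=np.nan; return P.reshape(384,512,3)
E
python3 - <<'E'
from h import *
F={n:imaging.grab_frame(n) for n in("top","scene")}
p,d=F["top"]
cv2.imwrite("pics/crop.png",cv2.resize(p[140:250,95:420,::-1],None,fx=2.4,fy=2.4,interpolation=cv2.INTER_CUBIC))
C={n:cloud(n,F[n][1]) for n in F}
print("table z",[np.nanmedian(C[n][...,2]) for n in C])
# racks: rim-height points -> minAreaRect
for nm,(u0,u1,v0,v1) in dict(old=(100,240,145,212),new=(282,418,155,222)).items():
    for n,box in (("top",(u0,u1,v0,v1)),):
        Q=C[n][v0:v1,u0:u1].reshape(-1,3); Q=Q[(Q[:,2]>.014)]
        Q=Q[Q[:,2]<.036]
        r=cv2.minAreaRect((Q[:,:2]*1000).astype(np.float32)); print(nm,r,np.percentile(Q[:,2],[10,50,95]))
A=np.concatenate([C[n].reshape(-1,3) for n in C]); src=np.repeat([0,1],384*512)
for nm,uv,r,z0,z1 in (("ball",(131,180),.022,.051,.061),("urn",(167,176),.018,.052,.078),("spire",(203,173),.014,.052,.096)):
    c=plane("top",[uv],.06)[0,:2]
    for s in(0,1,None):
        m=(np.hypot(*(A[:,:2]-c).T)<.035)&(A[:,2]>z0)&(A[:,2]<z1)
        if s is not None:m&=src==s
        Q=A[m,:2]
        if len(Q)<6: print(nm,s,len(Q));continue
        o=least_squares(lambda x:np.hypot(*(Q-x).T)-r,c,loss="soft_l1",f_scale=.001)
        m2=np.hypot(*(A[:,:2]-o.x).T)<.025
        print(nm,s,len(Q),o.x.round(4),"rms",np.sqrt(np.mean(o.fun**2)).round(4),"top z",np.nanmax(A[m2,2]).round(3))
E
```

```text
table z [np.float64(-0.00026709661133494933), np.float64(0.002539997705846231)]
old ((535.83935546875, 232.00714111328125), (94.87191009521484, 289.7639465332031), 5.76970911026001) [0.01765846 0.02468864 0.03010334]
new ((516.06689453125, -212.65606689453125), (94.38866424560547, 287.4028015136719), 3.6276299953460693) [0.01745323 0.02128109 0.02950025]
ball 0 27 [0.5301 0.319 ] rms 0.0007 top z 0.096
ball 1 66 [0.5289 0.3183] rms 0.0006 top z 0.096
ball None 93 [0.5291 0.3186] rms 0.0008 top z 0.096
urn 0 28 [0.5382 0.2305] rms 0.0003 top z 0.113
urn 1 147 [0.5382 0.2307] rms 0.0006 top z 0.113
urn None 175 [0.5382 0.2306] rms 0.0006 top z 0.113
spire 0 36 [0.5463 0.1467] rms 0.0003 top z 0.134
spire 1 199 [0.5467 0.1469] rms 0.0007 top z 0.134
spire None 235 [0.5466 0.1469] rms 0.0007 top z 0.134
```

View pics/crop.png

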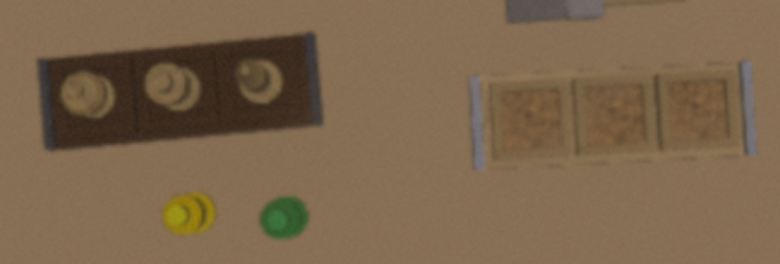

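The crop confirms the choice: ball, urn and spire in pale wood at crop (88,95), (170,87) and (258,80), with the yellow and green look-alikes left alone. The fitted radii and heights agree with the description. Next I'll start the approach and check the new pockets by their cork floors.

```bash
cat > d.py <<'E'
import sys; from h import *
def delta(x,y,z,yaw=5.):
    s=manip.state(); M=R.from_quat(s["tool_rot"]).as_matrix()
    v=M.T@(np.array([x,y,z])-s["ee_pos"]); a=np.degrees(np.arctan2(M[1,1],M[0,1]))
    print("delta cm",(v*100).round(2),"turn",round(a-yaw,1),"tilt",(M[:,2]).round(3),"tcp",s["ee_pos"].round(4),"t",round(s["t"],2),"F",np.round(s["force"],1),"grip",round(s["grip_width"],3),round(s["grasp_force"],1))
if __name__=="__main__": delta(*map(float,sys.argv[1:]))
E
python3 - <<'E'
from h import *
print("hand picks",plane("top",[(315.8,189.2),(350,187.1),(384.6,185)],.022).round(4))
p=cv2.imread("pics/top0.png"); hsv=cv2.cvtColor(p,cv2.COLOR_BGR2HSV)
print([hsv[v,u] for u,v in((315,189),(350,187),(332,188),(350,171),(340,225))])
e=imaging.grab_frame("top")[1]; C=cloud("top",e)
# floor points (z 16..24 mm) well inside each pocket vs rim: inner region by depth
for c in plane("top",[(315.8,189.2),(350,187.1),(384.6,185)],.022):
    Q=C[150:225,280:420].reshape(-1,3); Q=Q[(np.abs(Q[:,:2]-c[:2])<.02).all(1)]; print("floor z",np.median(Q[:,2]).round(4))
E
python3 -m handwheel '-5.3 -2.5 0 10 8.5; -10.6 -5 0 20 8.5; -15.9 -7.6 0 30 8.5; -21.2 -10.2 0 40 8.5; -26.5 -12.7 0 50 8.5' 30
python3 d.py .5466 .1469 .30
```

```text
hand picks [[ 0.5116 -0.1285  0.022 ]
 [ 0.5176 -0.2119  0.022 ]
 [ 0.5237 -0.2965  0.022 ]]
[array([ 16, 126, 105], dtype=uint8), array([ 16, 119, 107], dtype=uint8), array([ 16, 104, 125], dtype=uint8), array([ 16, 102, 128], dtype=uint8), array([ 16,  95, 134], dtype=uint8)]
floor z 0.0195
floor z 0.0199
floor z 0.0196
t: 0.88
ee_pos: [0.3673, 0.306, 0.304]
tool_rot: [0.549, 0.836, 0.0, 0.0]
force: [1.1, 1.1, 0.1]
grip_width: 0.996
grasp_force: 0.0
delta cm [-21.71  10.15   0.4 ] turn 18.4 tilt [ 0.  0. -1.] tcp [0.3673 0.306  0.304 ] t 0.88 F [1.1 1.1 0.1] grip 0.996 0.0
```

```bash
python3 -m handwheel '-4.4 2 0 4 8.5; -8.8 4 0 8 8.5; -13.2 6.1 0 12 8.5; -17.6 8.2 0 16 8.5; -21.7 10.1 0.4 18.4 8.5' >/dev/null
python3 -m handwheel '0 0 0 0 8.5;0 0 0 0 8.5;0 0 0 0 8.5;0 0 0 0 8.5;0 0 0 0 8.5'
python3 d.py .5466 .1469 .138
```

```text
t: 2.12
ee_pos: [0.5456, 0.1497, 0.3001]
tool_rot: [0.674, 0.739, 0.0, 0.0]
force: [-0.9, 0.3, -0.9]
grip_width: 0.996
grasp_force: 0.0
delta cm [-0.29  0.07 16.21] turn 0.3 tilt [ 0.  0. -1.] tcp [0.5456 0.1497 0.3001] t 2.12 F [-0.9  0.3 -0.9] grip 0.996 0.0
```

```bash
python3 -m handwheel '-0.3 0.1 3 0 8.5;-0.3 0.1 7 0 8.5;-0.3 0.1 11 0 8.5;-0.3 0.1 14 0 8.5;-0.3 0.1 16.2 0 8.5' >/dev/null
python3 -m handwheel '0 0 0 0 8.5;0 0 0 0 8;0 0 0 0 6;0 0 0 0 4.5;0 0 0 0 3.5' 30 >/dev/null
python3 -m handwheel '0 0 0 0 3.2;0 0 0 0 2.9;0 0 0 0 2.5;0 0 0 0 2;0 0 0 0 2' 30
python3 d.py .5466 .1469 .138
```

```text
t: 4.0
ee_pos: [0.5472, 0.1465, 0.138]
tool_rot: [0.674, 0.739, 0.0, 0.0]
force: [-0.3, 0.2, 2.8]
grip_width: 0.317
grasp_force: 30.5
delta cm [ 0.05 -0.05  0.  ] turn 0.3 tilt [ 0.  0. -1.] tcp [0.5472 0.1465 0.138 ] t 4.0 F [-0.3  0.2  2.8] grip 0.317 30.5
```

```bash
python3 -m handwheel '0 0 -2 0 2;0 0 -5 0 2;0 0 -9 0 2;0 0 -12 0 2;0 0 -14 0 2' >/dev/null
python3 d.py .5112 -.128 .278
```

```text
delta cm [-27.    -6.1    0.11] turn 0.3 tilt [ 0.001 -0.    -1.   ] tcp [0.5471 0.1465 0.2791] t 4.62 F [-0.1 -0.8 -2. ] grip 0.316 30.3
```

```bash
python3 -m handwheel '-3 -0.7 0 0 2;-8 -1.8 0 0 2;-13 -2.9 0 0 2;-17 -3.8 0 0 2;-20 -4.5 0 0 2' >/dev/null
python3 -m handwheel '-2 -0.5 0 0 2;-5 -1.1 0 0 2;-7 -1.6 0 0 2;-7 -1.6 0 0 2;-7 -1.6 0 0 2' 
python3 d.py .5112 -.128 .1385
```

```text
t: 5.88
ee_pos: [0.5112, -0.1274, 0.2777]
tool_rot: [0.674, 0.739, 0.0, -0.0]
force: [-0.1, 0.1, -0.8]
grip_width: 0.315
grasp_force: 30.4
delta cm [-0.06  0.   13.92] turn 0.3 tilt [-0.  0. -1.] tcp [ 0.5112 -0.1274  0.2777] t 5.88 F [-0.1  0.1 -0.8] grip 0.315 30.4
```

```bash
python3 -m handwheel '0 0 3 0 2;0 0 7 0 2;0 0 10 0 2;0 0 12.5 0 2;0 0 13.4 0 2' >/dev/null
python3 -m handwheel '0 0 0 0 2;0 0 0 0 2;0 0 0.2 0 2;0 0 0.4 0 2;0 0 0.5 0 2'
python3 -m handwheel '0 0 0 0 2;0 0 0 0 2;0 0 0 0 2;0 0 0 0 2;0 0 0 0 2'
python3 - <<'E'
from h import *
p,_=imaging.grab_frame("scene"); cv2.imwrite("pics/pl1.png",cv2.resize(p[60:260,80:300,::-1],None,fx=2.5,fy=2.5))
E
```

```text
t: 7.12
ee_pos: [0.5112, -0.128, 0.1389]
tool_rot: [0.674, 0.739, -0.0, 0.0]
force: [-0.0, -0.3, -1.1]
grip_width: 0.316
grasp_force: 30.3
t: 7.75
ee_pos: [0.5112, -0.128, 0.1389]
tool_rot: [0.674, 0.739, 0.0, 0.0]
force: [0.6, 0.1, -0.5]
grip_width: 0.316
grasp_force: 30.3
```

View pics/pl1.png

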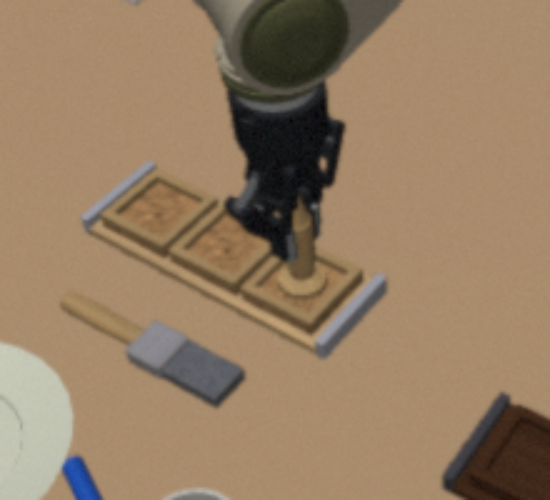

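The picture shows the spire upright in the left pocket, with its foot at crop (303,285). There's no contact force yet, so I'll go down another 1–2 mm and then release.

```bash
python3 -m handwheel '0 0 0.05 0 2;0 0 0.1 0 2;0 0 0.15 0 2;0 0 0.15 0 2;0 0 0.15 0 2'
python3 -m handwheel '0 0 0 0 3;0 0 0 0 4;0 0 0 0 6;0 0 0 0 8;0 0 0 0 8.5' >/dev/null
python3 -m handwheel '0 0 0 0 8.5;0 0 -3 0 8.5;0 0 -8 0 8.5;0 0 -13 0 8.5;0 0 -16 0 8.5' 
python3 d.py .5382 .2306 .30
```

```text
t: 8.43
ee_pos: [0.5113, -0.128, 0.1379]
tool_rot: [0.674, 0.739, 0.0, 0.0]
force: [-2.1, 0.3, 5.6]
grip_width: 0.318
grasp_force: 30.8
t: 9.68
ee_pos: [0.5114, -0.128, 0.3]
tool_rot: [0.674, 0.739, 0.0, 0.001]
force: [0.4, 0.2, -0.4]
grip_width: 0.993
grasp_force: 0.0
delta cm [35.46  5.98 -0.04] turn 0.3 tilt [ 0.003 -0.001 -1.   ] tcp [ 0.5114 -0.128   0.3   ] t 9.68 F [ 0.4  0.2 -0.4] grip 0.993 0.0
```

```bash
python3 -m handwheel '3 0.5 0 0 8.5;8 1.3 0 0 8.5;13 2.2 0 0 8.5;18 3 0 0 8.5;23 3.9 0 0 8.5' >/dev/null
python3 -m handwheel '5 0.8 0 0 8.5;9 1.5 0 0 8.5;12.5 2.1 0 0 8.5;12.5 2.1 0 0 8.5;12.5 2.1 0 0 8.5' 
python3 d.py .5382 .2306 .119
```

```text
t: 10.92
ee_pos: [0.5383, 0.2305, 0.2973]
tool_rot: [0.674, 0.739, -0.0, 0.0]
force: [-0.0, -0.7, 0.5]
grip_width: 0.998
grasp_force: 0.0
delta cm [ 0.02 -0.   17.83] turn 0.3 tilt [-0. -0. -1.] tcp [0.5383 0.2305 0.2973] t 10.93 F [-0.  -0.7  0.5] grip 0.998 0.0
```

```bash
python3 -m handwheel '0 0 3 0 8.5;0 0 8 0 8.5;0 0 12 0 8.5;0 0 15.5 0 8.5;0 0 17.8 0 8.5' >/dev/null
python3 -m handwheel '0 0 0 0 8.5;0 0 0 0 8;0 0 0 0 6.5;0 0 0 0 5;0 0 0 0 4.2' 30 >/dev/null
python3 -m handwheel '0 0 0 0 3.9;0 0 0 0 3.6;0 0 0 0 3;0 0 0 0 2.8;0 0 0 0 2.8' 30
python3 -m handwheel '0 0 -2 0 2.8;0 0 -6 0 2.8;0 0 -11 0 2.8;0 0 -15 0 2.8;0 0 -18 0 2.8'
python3 d.py .517 -.2123 .299
```

```text
t: 12.8
ee_pos: [0.5385, 0.231, 0.1198]
tool_rot: [0.674, 0.739, 0.0, 0.0]
force: [0.4, 0.4, 5.0]
grip_width: 0.439
grasp_force: 29.3
t: 13.42
ee_pos: [0.5381, 0.231, 0.3006]
tool_rot: [0.674, 0.739, 0.0, 0.0]
force: [0.4, -0.5, -1.7]
grip_width: 0.448
grasp_force: 30.4
delta cm [-43.95  -6.18   0.16] turn 0.3 tilt [ 0.  0. -1.] tcp [0.5381 0.231  0.3006] t 13.43 F [ 0.4 -0.5 -1.7] grip 0.448 30.4
```

The grip reads 38 mm where the 36 mm body should give about 35 mm, so the pads may be touching the collar. I'll look before carrying on.

Run:
```python
from h import *
p,_=imaging.grab_frame("scene"); cv2.imwrite("pics/urn.png",cv2.resize(p[90:330,240:440,::-1],None,fx=2.5,fy=2.5,interpolation=cv2.INTER_CUBIC))
```

```text
(no output)
```

View pics/urn.png

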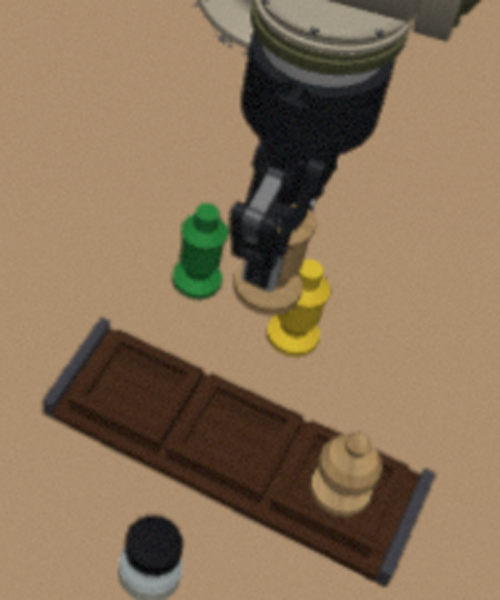

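Run:
```python
from h import *
s=manip.state(); c=s["ee_pos"]; g=c-[0,0,.054]
for n in("scene","top"):
    p,d=imaging.grab_frame(n); C=cloud(n,d); hsv=cv2.cvtColor(p,cv2.COLOR_RGB2HSV)
    m=(np.abs(C[...,:2]-g[:2])<.05).all(-1)&(C[...,2]>g[2]-.07)&(C[...,2]<g[2]+.06)&(hsv[...,0]<30)&(hsv[...,1]>60)&(hsv[...,2]>60)
    Q=C[m]-g
    for a in np.arange(-.07,.05,.008):
        S=Q[(Q[:,2]>=a)&(Q[:,2]<a+.008)]
        if len(S)>4: print(n,a.round(3),len(S),"x",np.percentile(S[:,0],[3,97]).round(3),"y",np.percentile(S[:,1],[3,97]).round(3))
```

```text
scene -0.046 61 x [0.002 0.023] y [-0.018  0.021]
scene -0.038 228 x [-0.009  0.022] y [-0.018  0.02 ]
scene -0.03 16 x [-0.001  0.017] y [-0.     0.013]
scene -0.022 10 x [0.007 0.026] y [0.001 0.015]
scene -0.014 35 x [-0.002  0.031] y [-0.003  0.018]
scene -0.006 32 x [-0.002  0.032] y [-0.009  0.017]
scene 0.002 27 x [-0.005  0.013] y [0.012 0.018]
scene 0.01 21 x [-0.027  0.012] y [0.008 0.018]
scene 0.018 74 x [-0.017  0.012] y [0.009 0.019]
scene 0.026 30 x [-0.032  0.05 ] y [-0.004  0.016]
scene 0.042 6 x [-0.021  0.027] y [0.006 0.017]
top -0.046 76 x [-0.018  0.02 ] y [-0.022 -0.003]
top -0.038 39 x [-0.016  0.016] y [-0.018 -0.006]
top -0.022 13 x [-0.024  0.021] y [-0.018 -0.009]
top -0.014 16 x [-0.019  0.024] y [-0.018 -0.009]
top -0.006 13 x [-0.01   0.011] y [-0.018 -0.013]
top 0.002 8 x [-0.009  0.003] y [-0.018 -0.017]
top 0.01 9 x [-0.006  0.011] y [-0.02  -0.016]
top 0.018 7 x [-0.004  0.005] y [-0.02  -0.019]
```

The slices show the foot centred under the grasp (±20 mm) and the sides vertical, so the urn hangs upright and the lean is only perspective. I'll carry it to the middle pocket.

```bash
python3 -m handwheel '-3 -0.4 0 0 2.8;-8 -1.1 0 0 2.8;-13 -1.8 0 0 2.8;-18 -2.5 0 0 2.8;-23 -3.2 0 0 2.8' >/dev/null
python3 -m handwheel '-5 -0.7 0 0 2.8;-10 -1.4 0 0 2.8;-15 -2.1 0 0 2.8;-19 -2.7 0 0 2.8;-21 -3 0 0 2.8' >/dev/null
python3 -m handwheel '0 0 0 0 2.8;0 0 0 0 2.8;0 0 0 0 2.8;0 0 0 0 2.8;0 0 0 0 2.8'
python3 d.py .517 -.2123 .1205
```

```text
t: 15.45
ee_pos: [0.5171, -0.2125, 0.2995]
tool_rot: [0.674, 0.739, 0.0, 0.0]
force: [1.1, -0.7, -0.8]
grip_width: 0.445
grasp_force: 30.4
delta cm [ 2.00e-02 -1.00e-02  1.79e+01] turn 0.3 tilt [ 0. -0. -1.] tcp [ 0.5171 -0.2125  0.2995] t 15.45 F [ 1.1 -0.7 -0.8] grip 0.445 30.4
```

```bash
python3 -m handwheel '0 0 4 0 2.8;0 0 9 0 2.8;0 0 13.5 0 2.8;0 0 16.5 0 2.8;0 0 17.5 0 2.8' >/dev/null
python3 -m handwheel '0 0 0 0 2.8;0 0 0 0 2.8;0 0 0.1 0 2.8;0 0 0.2 0 2.8;0 0 0.3 0 2.8'
python3 -m handwheel '0 0 0.05 0 2.8;0 0 0.1 0 2.8;0 0 0.1 0 2.8;0 0 0.1 0 2.8;0 0 0.1 0 2.8'
```

```text
t: 16.7
ee_pos: [0.5171, -0.2129, 0.1215]
tool_rot: [0.674, 0.739, 0.0, 0.0]
force: [-0.2, 0.2, -1.3]
grip_width: 0.444
grasp_force: 30.4
t: 17.32
ee_pos: [0.517, -0.2128, 0.1204]
tool_rot: [0.674, 0.739, -0.0, 0.0]
force: [0.0, 0.5, -0.7]
grip_width: 0.445
grasp_force: 30.4
```

```bash
python3 -m handwheel '0 0 0.05 0 2.8;0 0 0.1 0 2.8;0 0 0.1 0 2.8;0 0 0.1 0 2.8;0 0 0.1 0 2.8'
python3 -m handwheel '0 0 0.05 0 2.8;0 0 0.1 0 2.8;0 0 0.1 0 2.8;0 0 0.1 0 2.8;0 0 0.1 0 2.8'
```

```text
t: 17.95
ee_pos: [0.5173, -0.213, 0.1198]
tool_rot: [0.674, 0.739, 0.0, 0.0]
force: [-0.2, -0.1, 5.2]
grip_width: 0.447
grasp_force: 30.0
t: 18.58
ee_pos: [0.5175, -0.2131, 0.1196]
tool_rot: [0.674, 0.739, 0.0, 0.001]
force: [-1.1, 1.1, 12.4]
grip_width: 0.445
grasp_force: 29.4
```

Contact with the floor. Next I'll release, retreat and go to the ball.

```bash
python3 -m handwheel '0 0 -0.1 0 2.8;0 0 -0.1 0 4;0 0 -0.1 0 6;0 0 -0.1 0 8;0 0 -0.1 0 8.5' >/dev/null
python3 -m handwheel '0 0 0 0 8.5;0 0 -3 0 8.5;0 0 -8 0 8.5;0 0 -13 0 8.5;0 0 -18 0 8.5'
python3 d.py .5293 .3186 .30
python3 - <<'E'
from h import *
p,_=imaging.grab_frame("scene"); cv2.imwrite("pics/pl2.png",cv2.resize(p[80:220,90:260,::-1],None,fx=3,fy=3))
E
```

```text
t: 19.82
ee_pos: [0.5168, -0.2127, 0.3011]
tool_rot: [0.674, 0.739, -0.0, 0.0]
force: [-0.1, -0.0, -0.3]
grip_width: 0.996
grasp_force: 0.0
delta cm [52.79  6.14  0.11] turn 0.3 tilt [ 0. -0. -1.] tcp [ 0.5168 -0.2127  0.3011] t 19.82 F [-0.1 -0.  -0.3] grip 0.996 0.0
```

View pics/pl2.png

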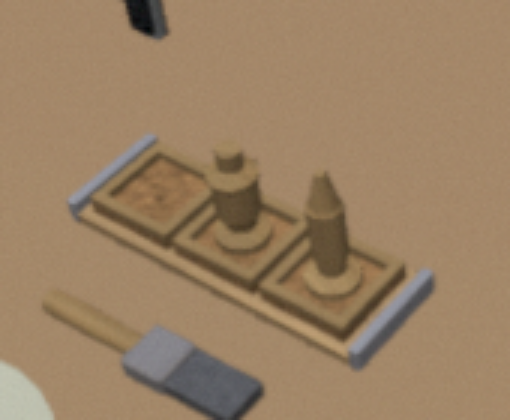

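Urn and spire stand upright on their floors, at crop (243,232) and (332,275). Now the ball, gripped a little lower because the pads sit farther back when partly open.

```bash
python3 -m handwheel '4 0.5 0 0 8.5;9 1 0 0 8.5;15 1.7 0 0 8.5;21 2.4 0 0 8.5;27 3.1 0 0 8.5' >/dev/null
python3 -m handwheel '6 0.7 0 0 8.5;12 1.4 0 0 8.5;18 2.1 0 0 8.5;23 2.7 0 0 8.5;25.8 3 0 0 8.5' >/dev/null
python3 -m handwheel '0 0 0 0 8.5;0 0 0 0 8.5;0 0 0 0 8.5;0 0 0 0 8.5;0 0 0 0 8.5'
python3 d.py .5293 .3186 .107
```

```text
t: 21.75
ee_pos: [0.5293, 0.3182, 0.2995]
tool_rot: [0.674, 0.739, 0.0, 0.0]
force: [-0.8, 0.1, 0.4]
grip_width: 0.995
grasp_force: 0.0
delta cm [ 0.04  0.   19.25] turn 0.2 tilt [ 0.  0. -1.] tcp [0.5293 0.3182 0.2995] t 21.75 F [-0.8  0.1  0.4] grip 0.995 0.0
```

```bash
python3 -m handwheel '0 0 4 0 8.5;0 0 9 0 8.5;0 0 14 0 8.5;0 0 17.5 0 8.5;0 0 19.2 0 8.5' >/dev/null
python3 -m handwheel '0 0 0 0 8.5;0 0 0 0 8;0 0 0 0 7;0 0 0 0 6;0 0 0 0 5.2' 30 
python3 -m handwheel '0 0 0 0 4.8;0 0 0 0 4.5;0 0 0 0 4;0 0 0 0 3.6;0 0 0 0 3.6' 30
python3 -m handwheel '0 0 -1 0 3.6;0 0 -2 0 3.6;0 0 -3 0 3.6;0 0 -4 0 3.6;0 0 -4 0 3.6'
```

```text
t: 23.0
ee_pos: [0.5292, 0.3186, 0.1077]
tool_rot: [0.674, 0.739, 0.0, 0.0]
force: [-0.0, 0.4, -0.8]
grip_width: 0.609
grasp_force: 0.0
t: 23.62
ee_pos: [0.5293, 0.3186, 0.1078]
tool_rot: [0.674, 0.739, 0.0, 0.0]
force: [0.2, -0.8, 5.9]
grip_width: 0.503
grasp_force: 30.8
t: 24.25
ee_pos: [0.5294, 0.3187, 0.1484]
tool_rot: [0.674, 0.739, 0.001, 0.0]
force: [0.5, -0.6, -1.3]
grip_width: 0.495
grasp_force: 30.7
```

```bash
python3 -m handwheel '0 0 -3 0 3.6;0 0 -7 0 3.6;0 0 -11 0 3.6;0 0 -14 0 3.6;0 0 -15 0 3.6' >/dev/null
python3 d.py .5226 -.297 .30
```

```text
delta cm [-61.24  -6.34  -0.17] turn 0.3 tilt [ 0.002  0.001 -1.   ] tcp [0.5293 0.3186 0.2987] t 24.88 F [ 1.  -0.3 -1.7] grip 0.498 30.9
```

Run:
```python
from h import *
p,_=imaging.grab_frame("scene"); cv2.imwrite("pics/ball.png",cv2.resize(p[90:330,300:500,::-1],None,fx=2.5,fy=2.5,interpolation=cv2.INTER_CUBIC))
```

```text
(no output)
```

View pics/ball.png

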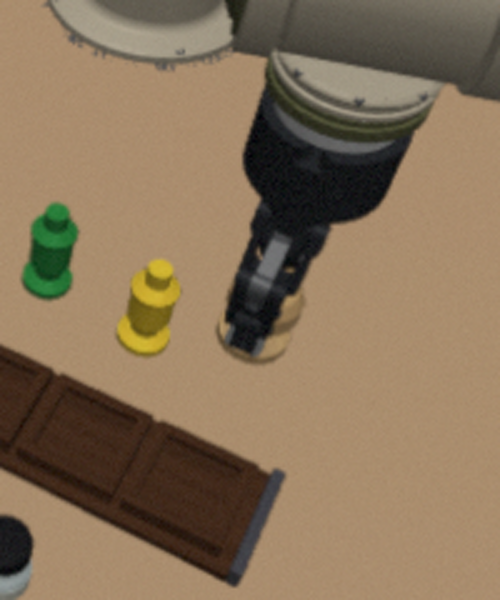

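The ball hangs straight between the fingers, its foot square to the gripper axis at crop (255,340). Next I'll carry it to the right pocket.

```bash
python3 -m handwheel '-3 -0.3 0 0 3.6;-8 -0.8 0 0 3.6;-13 -1.3 0 0 3.6;-18 -1.9 0 0 3.6;-23 -2.4 0 0 3.6' >/dev/null
python3 -m handwheel '-5 -0.5 0 0 3.6;-10 -1 0 0 3.6;-15 -1.5 0 0 3.6;-20 -2.1 0 0 3.6;-25 -2.6 0 0 3.6' >/dev/null
python3 -m handwheel '-4 -0.4 0 0 3.6;-8 -0.8 0 0 3.6;-11 -1.1 0 0 3.6;-13.2 -1.3 0 0 3.6;-13.2 -1.3 0 0 3.6' >/dev/null
python3 -m handwheel '0 0 0 0 3.6;0 0 0 0 3.6;0 0 0 0 3.6;0 0 0 0 3.6;0 0 0 0 3.6'
python3 d.py .5226 -.297 .109
```

```text
t: 27.42
ee_pos: [0.5228, -0.2966, 0.2974]
tool_rot: [0.674, 0.739, 0.0, 0.0]
force: [-0.3, -0.5, -1.4]
grip_width: 0.493
grasp_force: 30.9
delta cm [-0.04 -0.03 18.84] turn 0.3 tilt [ 0. -0. -1.] tcp [ 0.5228 -0.2966  0.2974] t 27.43 F [-0.3 -0.5 -1.4] grip 0.493 30.9
```

```bash
python3 -m handwheel '0 0 4 0 3.6;0 0 9 0 3.6;0 0 14 0 3.6;0 0 17.5 0 3.6;0 0 18.6 0 3.6' >/dev/null
python3 -m handwheel '0 0 0 0 3.6;0 0 0 0 3.6;0 0 0.1 0 3.6;0 0 0.2 0 3.6;0 0 0.2 0 3.6'
python3 -m handwheel '0 0 0.05 0 3.6;0 0 0.1 0 3.6;0 0 0.1 0 3.6;0 0 0.1 0 3.6;0 0 0.1 0 3.6'
```

```text
t: 28.68
ee_pos: [0.5228, -0.2967, 0.1095]
tool_rot: [0.674, 0.739, 0.0, 0.0]
force: [0.4, -0.1, -0.6]
grip_width: 0.497
grasp_force: 30.9
t: 29.3
ee_pos: [0.5228, -0.2967, 0.1084]
tool_rot: [0.674, 0.739, -0.0, 0.0]
force: [-0.4, -0.2, -1.4]
grip_width: 0.497
grasp_force: 30.9
```

```bash
python3 -m handwheel '0 0 0.05 0 3.6;0 0 0.1 0 3.6;0 0 0.1 0 3.6;0 0 0.1 0 3.6;0 0 0.1 0 3.6'
python3 -m handwheel '0 0 0.03 0 3.6;0 0 0.05 0 3.6;0 0 0.05 0 3.6;0 0 0.05 0 3.6;0 0 0.05 0 3.6'
```

```text
t: 29.92
ee_pos: [0.5228, -0.2967, 0.1078]
tool_rot: [0.674, 0.739, -0.0, 0.0]
force: [-2.8, 0.2, 5.7]
grip_width: 0.502
grasp_force: 31.3
t: 30.55
ee_pos: [0.5228, -0.2967, 0.1077]
tool_rot: [0.674, 0.739, -0.0, 0.0]
force: [-4.5, 2.2, 9.1]
grip_width: 0.498
grasp_force: 31.7
```

```bash
python3 -m handwheel '0 0 -0.1 0 3.6;0 0 -0.1 0 4.5;0 0 -0.1 0 6;0 0 -0.1 0 8;0 0 -0.1 0 8.5' >/dev/null
python3 -m handwheel '0 0 0 0 8.5;0 0 -3 0 8.5;0 0 -8 0 8.5;0 0 -13 0 8.5;0 0 -18 0 8.5'
python3 -m handwheel '0 -3 0 0 8.5;0 -6 0 0 8.5;0 -9 0 0 8.5;0 -12 0 0 8.5;0 -12 0 0 8.5'
python3 - <<'E'
from h import *
for n in("scene","top"):
    p,d=imaging.grab_frame(n); cv2.imwrite(f"pics/end_{n}.png",p[:,:,::-1])
E
```

```text
t: 31.8
ee_pos: [0.5226, -0.2965, 0.2896]
tool_rot: [0.674, 0.739, 0.0, 0.0]
force: [1.2, -0.3, -0.4]
grip_width: 0.993
grasp_force: 0.0
t: 32.42
ee_pos: [0.4022, -0.3079, 0.2882]
tool_rot: [0.674, 0.738, -0.0, 0.0]
force: [0.8, -0.2, 0.1]
grip_width: 0.995
grasp_force: 0.0
```

View pics/end_scene.png

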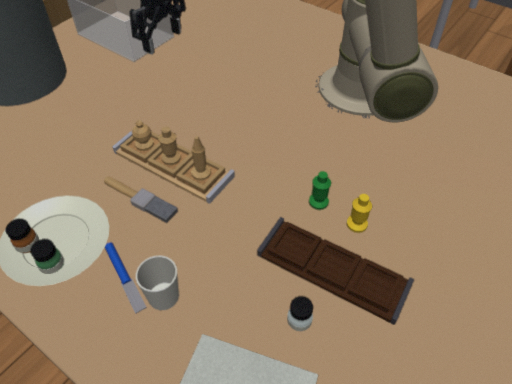

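View pics/end_top.png

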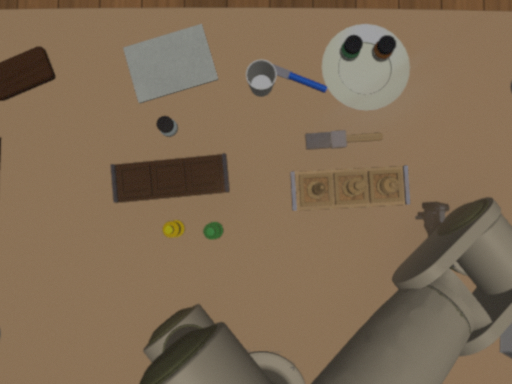

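All three stand upright in the pale rack, as seen from overhead: spire left (317,188), urn middle (353,187), ball right (389,186). The look-alikes are untouched and the gripper is clear of everything.

```bash
python3 -c "
from workcell import workorder; print(workorder.close_job())"
```

```text
the job is handed in; nothing more can be done
None
```

The job is handed in: the three finials stand upright in the pale rack in reverse order (spire left, urn middle, ball right), none fell over, and it took about 33 s.

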